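# Set the stop screw of a bench gap gauge to its setting block

## Robot

A 6-joint arm with a two-finger parallel gripper is mounted at the origin on a cart in front of the work surface, level with it; the furniture and walls round the work are solid. World frame = base frame: x ahead of the robot, y to its left, z up, the work surface at z = 0. Lengths are in m, angles in rad, forces in N, time in s.
With the tool pointing down it reaches from about 0.25 to 0.775 m from the base axis. Payload 4 kg.
Tool frame: the origin (TCP) lies at the very end of the fingers, on their centre line; the grasp point (between the pads) lies 19 mm behind it (robot.hold_point_z is the distance from the TCP to the grasp point, in m); z points along the fingers, y is the line along which they close (so a half turn about z gives the same grasp; the last joint's range is limited). The gripper opens to 94 mm and grips with 3 to 60 N. Pads are 16 mm wide; open, the fingers measure 119 mm over their backs; the gripper's body (75 mm by 177 mm) begins 78 mm behind the grasp point.
Start: joints at [-1.396, 0.087, 1.371, -0, 1.684, -0.103], TCP at [0.151, -0.529, 0.206] pointing down, gripper open.
Joint ranges: [-3.1, 3.1], [-0.76, 2.03], [0.27, 2.55], [-1.08, 4.22], [0.17, 2.65], [-2.57, 2.57]. Speed limits (rad/s): [2.79, 2.79, 3.14, 3.14, 3.14, 3.14].

## Interface

Orientations are given as [roll, pitch, yaw] about the fixed x, y, z axes, in that order (R = Rz(yaw) Ry(pitch) Rx(roll)).
In Python, from bench import robot gives the robot as it stands.
- The arm moves only by the tool carry_out, never from a script. Its argument "steps" is a list of rows, each a list of 3 entries, a list of its own where there are three numbers: the shift along the tool's x, y, z in m, then the turn about the tool's z in units of 10 degrees (1.0 is 10 degrees), then the closure, from -1 (fully open) to 1 (shut). In form: [[[tx, ty, tz], roll, jaw], ...]. A call has 1 to 10 rows; each row is the pose to reach, as a shift and turn from the pose commanded when the call began, along the tool's axes at that moment; what a row does not reach only later rows make up. A row lasts 1/8 s, in which the tool goes at most 62.5 mm and 10.7 degrees, less where a joint would pass 70% of its speed; a pose out of reach is approached as far as the arm can. A call with a gripper value outside its range is refused whole. The fingers move at their own pace and stop on an object; the grip force is fixed at half the most. Time passes only in rows, so rows that repeat a pose let the fingers close. It gives the time, the measured TCP pose, the force, the opening and the grip force at its end, in the units of the state.
- robot.get_obs(): the state, without advancing time (a new reading comes with each control period).
- robot.snapshot(name): name is "scene" or "top" or "wrist"; returns a dict with "image" (420x560x3 uint8, red, green, blue), "z_map" (420x560 float32, m along the optical axis (not along the pixel's ray), 0 where there is no reading), "mtx" (3x3 intrinsics, pixels), "R" (3x3) and "t" (3): a world point X has camera coordinates R X + t. Camera axes: x right, y down, z forward; pixel columns grow to the right and rows downward; lengths in m; the calibration is good to about 2 mm. A picture is of the moment at which its call begins.
- robot.close_job(): hands the job in; it is judged then, once.
The state is a dict: "time": time; "joint_positions": joint angles; "qvel": joint speeds; "joint_torque": joint torques, N m; "tool_pos": TCP position; "ee_rot": TCP orientation; "wrist_force": force on the tool from outside, world axes, zero at the start; "wrist_torque": the same for the moment, N m; "width": finger opening in m; "finger_force": force on a finger pad.
Only numpy, scipy, OpenCV 4.12 (cv2) and the standard library are available. Lean on these libraries where they do the work, as an engineer would, in place of code of your own. Each camera call takes 0.05 s, during which the arm holds its last target. There are 200 camera calls.

## Task

Set the bench gap gauge to its setting block: with the orange slotted driver turn the stop screw down, clockwise, until its nose bears lightly on the block, so that the block just drags beneath it and is not jammed, and put the driver back upright in the hole it came from. Then draw the block out by its brass tab, straight along the guideway and against that light drag, until it is clear of the screw, and leave it lying in the guideway with the setting undisturbed. Leave the other things on the bench alone.

Things in the scene. Friction and masses are not known exactly. Their poses are not given: they have to be found in the camera images.
- gap_gauge: Bench gap gauge, bolted down: dark green cast C-frame, foot 178 x 86 mm, open end towards the robot. Origin on the bench straight under the screw axis; z up, x along the steel guideway towards the column, so the block is drawn out towards -x. Guideway floor 16 mm up, 28 mm wide between rails 22 mm tall, from x = -105 to +29 mm. Arm over it at the screw: z = 48 to 74 mm, boss 38 mm across.
- stop_screw: Steel stop screw, upright in the end of the arm; origin amid its flat nose (20 mm wide), x along its slot, z up. 4 mm a turn, clockwise from above lowers it; starts 0.6 to 1.5 mm above the block; stays where left. Running free takes 0.02 N m (less at rest); each newton on the block adds about 0.008 (0.005 at rest); bearing grows some 3 N per 0.1 rad after touch, and while you press on the head.
- screw_slot (a point): Middle of the mouth of the slot across the screw's round steel head (29 mm across), 56.5 mm above the nose; x along the slot, z up. Slot 5 mm wide, 6.5 mm deep, open at both ends. It turns and sinks with the screw.
- setting_block: Loose grey metal setting block, 86 x 25 x 16 mm, about 0.2 kg, in the guideway under the screw, 1.5 mm free at each side. Origin on its underside at the point meant to lie under the screw; x along it towards the column, z up. Inner end at x = +18 mm, outer end at x = -68 mm.
- block_tab (a point): Grasp point in the middle of the block's upright brass thumb tab (10 mm thick across the guideway, 24 mm long along it), 52 mm in -x of the block's origin and 42 mm above its underside; same axes as the block. The tab ends 14 mm higher; the block's upper face is 26 mm lower.
- driver_rest: Fixed wooden rest 58 x 150 mm, 50 mm tall; origin at the middle of its underside, long side along y, z up. Two round holes 20 mm across, 44 mm deep, 36 mm either side of the middle along y; in each stands a driver, its shoulder on the rest's top.
- slot_driver_grip (a point): Middle of the handle of the loose orange slotted driver, 0.09 kg, upright in either hole. Handle 34 x 22 x 42 mm with flats 22 mm apart; x along flats and blade, y across the flats, z up. Shoulder 23 mm below, top 24 mm above, flat blade tip 65 mm below this point. Blade 15 mm wide, 2.2 mm thick at the tip, 3.2 mm 9 mm up; shank 11 mm. Blade and slot look the same after half a turn.
- blade_tip (a point): Middle of the tip of the orange driver's blade.
- square_driver_grip (a point): Middle of the handle of the blue driver with the square tip, in the other hole of the rest; same size. Not needed.
- thread_spool: Wooden thread spool 28 mm across, 30 mm tall, standing on the bench; bystander.
- dial_gauge: Dial gauge 70 x 49 x 12 mm lying on its back; bystander.
- eye_loupe_2: Black eye loupe 42 mm across, 35 mm tall; bystander.
- glass_tin_11: Small round glass-lidded tin, 28 mm across, 12 mm tall; bystander.
Things that resemble listed ones, but are neither listed nor needed, are in the scene too. Of the things that look like the setting_block, the larger one is meant.

How it is judged:
On the way, in this order (a step that is already met when the one before it is completed fails the run):
1. the screw, left by the driver, bears lightly on the setting block standing under it (1 to 10 N) (contact force between stop_screw and setting_block between 1 and 10 N and contact force between slot_driver and stop_screw below 0.1 N and distance between blade_tip and screw_slot above 0.02 m and x of setting_block in the frame of gap_gauge between -0.008 and 0.009 m), for 0.3 s.
2. with the driver back upright where it stood, the block is drawn at least 10 mm outwards while the screw still drags on it (0.7 to 12 N) (contact force between stop_screw and setting_block between 0.7 and 12 N and x of setting_block in the frame of gap_gauge between -0.024 and -0.014 m and distance of slot_driver_grip from where it was at the start of the episode below 0.012 m), for 0.04 s.
At the end, for the whole second after the job is handed in: The block lies flat and still in the guideway, its origin 29 to 75 mm in -x of the screw axis, clear of the screw; the nose is left 0 to 0.7 mm below the height of the block's top; the orange driver stands upright in the hole it came from (within 12 mm, tilted under 0.12 rad) (x of setting_block in the frame of gap_gauge between -0.075 and -0.029 m and y of setting_block in the frame of gap_gauge between -0.004 and 0.004 m and z of setting_block in the frame of gap_gauge between 0.0145 and 0.018 m and angle between setting_block's own z axis and vertical below 0.05 rad and linear speed of setting_block below 0.01 m/s and z of stop_screw in the frame of gap_gauge between 0.0313 and 0.03199 m and distance of slot_driver_grip from where it was at the start of the episode below 0.012 m and angle between slot_driver_grip's own z axis and vertical below 0.12 rad); the robot touches nothing.
It fails at once if the screw is jammed down on the block (more than 25 N) (contact force between stop_screw and setting_block above 25 N).
It fails at once if the driver bears on the screw with more than 40 N (contact force between slot_driver and stop_screw above 40 N).
It fails at once if the fingers or the arm turn or push the stop screw instead of the driver (contact force between the fingers and stop_screw above 2 N or contact force between the arm and stop_screw above 2 N).
It fails at once if the block is lifted off the guideway (z of setting_block in the frame of gap_gauge above 0.021 m).
It fails at once if a bystander is shifted by more than 20 mm (distance of square_driver_grip from where it was at the start of the episode above 0.02 m or distance of thread_spool from where it was at the start of the episode above 0.02 m or distance of dial_gauge from where it was at the start of the episode above 0.02 m or distance of eye_loupe_2 from where it was at the start of the episode above 0.02 m or distance of glass_tin_11 from where it was at the start of the episode above 0.02 m).
It also fails if it takes over 72 s, if anything falls off the work surface, if the arm or the gripper's body presses on something with over 40 N, if the wrist force passes 120 N, or if a joint passes its speed limit or range.

## Working session

There is one attempt and no reset: what is moved stays moved. The work goes in short steps, Python scripts to look and compute and a tool call to move; the robot and the scene stay as the last step left them, time stands still between calls to the robot, and variables do not carry over. Pictures are saved under pics/ and viewed, at most 10 in all, crops included, and the job is handed in when it is done.

Besides the shell and the picture viewer there is one more tool, called after ">>>" by a JSON object that holds its "fn" and its "kwargs". carry_out: Moves the arm, as the interface text tells. Its arguments: {"type":"object","properties":{"steps":{"type":"array","items":{"type":"array"}}},"required":["steps"]}

```bash
mkdir -p pics; cat > h.py <<'E'
import numpy as np, cv2
from bench import robot
def snap(n,f=None):
    s=robot.snapshot(n)
    if f: cv2.imwrite('pics/'+f,s['image'][:,:,::-1])
    z=s['z_map'].astype(float); v,u=np.indices(z.shape)
    P=np.stack([(u-s['mtx'][0,2])*z/s['mtx'][0,0],(v-s['mtx'][1,2])*z/s['mtx'][1,1],z],-1)
    s['W']=(P-s['t'])@s['R']; s['W'][z==0]=np.nan
    return s
def proj(s,X):
    c=s['R']@np.array(X)+s['t']; p=s['mtx']@c; return p[:2]/p[2]
E
python3 - <<'E'
from h import *
a=snap('top','top.png');b=snap('scene','scene.png')
np.savez('s0.npz',top=a['W'],ti=a['image'],sc=b['W'],si=b['image'])
o=robot.get_obs();print(o['tool_pos'],o['ee_rot'],o['wrist_force'],o['width'],o['time'])
E
```

```text
[ 0.15075013 -0.52842276  0.20443749] [-3.13963694e+00 -1.98916066e-04  2.77839026e-01] [0.10874015 0.53083379 0.41827572] 0.0942706986209159 0.1
```

View pics/top.png

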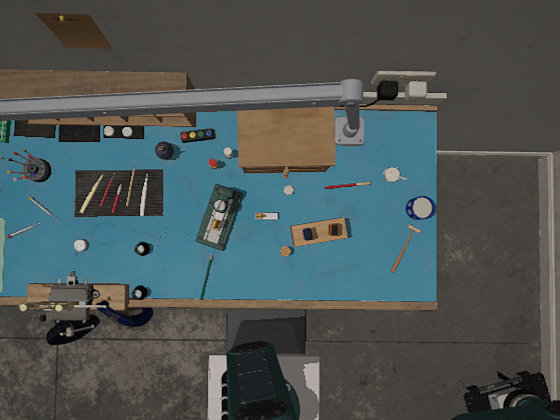

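View pics/scene.png

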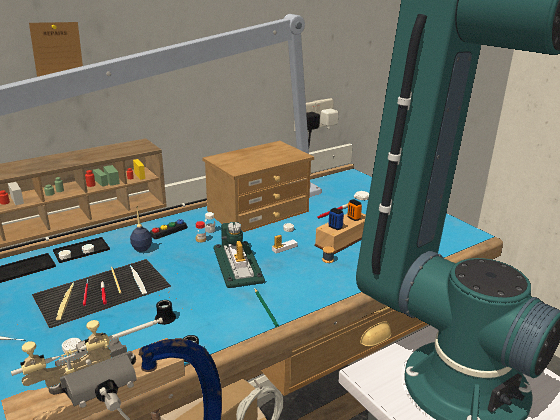

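The gauge is at top (218,215). The rest is at top (320,232), with the blue driver at scene (335,217) and the orange one at scene (353,210). There are two block-like things: one in the guideway (scene 240,255) and a smaller one with a tab on the bench (top 266,215). The larger one, in the guideway, is meant. I'll confirm with a crop and measure.

```bash
python3 - <<'E'
from h import *
d=np.load('s0.npz');t=d['ti'];s=d['si']
c1=cv2.resize(t[175:260,190:360],(800,400),interpolation=cv2.INTER_CUBIC)
c2=cv2.resize(s[195:290,200:390],(400,200),interpolation=cv2.INTER_CUBIC)
im=np.zeros((600,800,3),np.uint8);im[:400]=c1;im[400:,:400]=c2
cv2.imwrite('pics/crop.png',im[:,:,::-1])
for n,i,W in(('top',t,d['top']),('sc',s,d['sc'])):
    h=cv2.cvtColor(i,cv2.COLOR_RGB2HSV)
    for nm,lo,hi in(('orange',5,22),('blue',108,125)):
        m=(h[...,0]>=lo)&(h[...,0]<=hi)&(h[...,1]>130)&(W[...,2]>.055)&(W[...,2]<.12)&(np.hypot(W[...,0]-.45,W[...,1])<.35)
        p=W[m]; v,u=np.nonzero(m)
        if len(p): print(n,nm,len(p),np.median(u),np.median(v),np.round(np.median(p,0),4),p.min(0).round(3),p.max(0).round(3))
W=d['top']
for nm,(u0,u1,v0,v1),zl,zh in(('rest',(285,355,212,250),.04,.056),('gaugefoot',(190,250,180,255),.005,.045),('arm',(190,250,180,255),.065,.08),('head',(190,250,180,255),.081,.12)):
    p=W[v0:v1,u0:u1].reshape(-1,3);p=p[(p[:,2]>zl)&(p[:,2]<zh)]
    if len(p)>4:
        r=cv2.minAreaRect((p[:,:2]*1000).astype(np.float32));print(nm,len(p),r,np.median(p[:,2]))
E
```

```text
top orange 176 301.5 220.5 [ 0.5335 -0.0976  0.0838] [ 0.469 -0.199  0.055] [0.687 0.147 0.115]
top blue 25 306.0 234.0 [ 0.5001 -0.1099  0.0943] [ 0.486 -0.124  0.089] [ 0.513 -0.102  0.101]
sc orange 2204 265.0 194.0 [ 0.6797 -0.0215  0.0859] [ 0.489 -0.194  0.055] [0.792 0.154 0.12 ]
sc blue 166 336.0 219.0 [ 0.4886 -0.1054  0.0755] [ 0.478 -0.18   0.055] [ 0.512 -0.097  0.095]
rest 859 ((507.731201171875, -149.2827911376953), (57.795833587646484, 150.07052612304688), 10.335164070129395) 0.05069665813843053
gaugefoot 1588 ((546.117919921875, 135.0205078125), (215.11346435546875, 171.60296630859375), 1.0623639822006226) 0.01460844708376752
arm 283 ((571.7425537109375, 130.0299072265625), (45.88877487182617, 118.15348052978516), 70.45111846923828) 0.07190438459617418
head 89 ((575.0419311523438, 127.80103302001953), (27.62069320678711, 26.884580612182617), 86.4526596069336) 0.09035461531568531
```

View pics/crop.png

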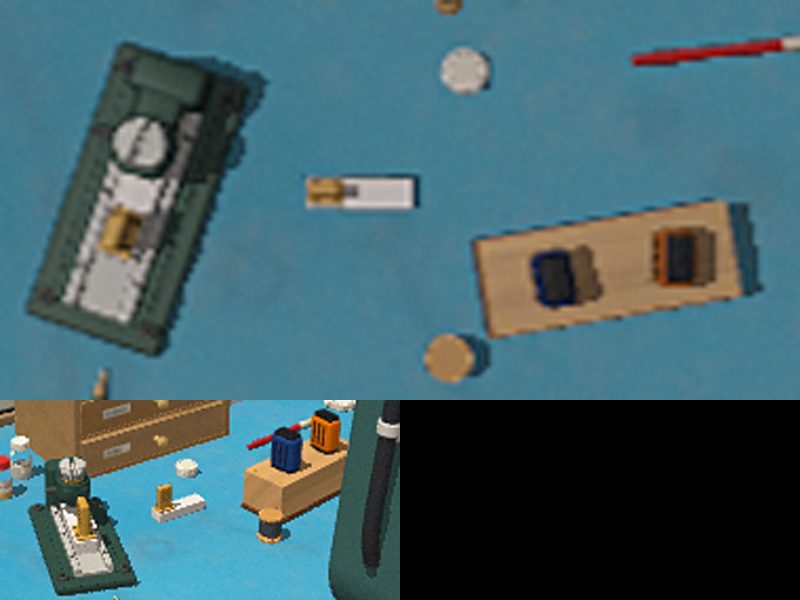

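The crop confirms it. Orange driver is in the right-hand hole (crop 680,257), blue in the left, and the large block is in the guideway, with the small decoy at (360,192). Moving above the orange driver.

>>> {"fn": "carry_out", "kwargs": {"steps": [[[0.443,-0.23,0],1.6,0],[[0.443,-0.23,0],1.6,0],[[0.443,-0.23,0],1.6,0],[[0.443,-0.23,0],1.6,0],[[0.443,-0.23,0],1.6,0],[[0.443,-0.23,0],1.6,0],[[0.443,-0.23,0],1.6,0],[[0.443,-0.23,0],1.6,0],[[0.443,-0.23,0],1.6,0],[[0.443,-0.23,0],1.6,0]]}}

```text
time: 1.35
tool_pos: [0.5134, -0.1862, 0.2048]
ee_rot: [3.142, 0.002, -0.001]
wrist_force: [0.1, 0.3, -0.4]
width: 0.0466
finger_force: 0.0
```

```bash
python3 - <<'E'
from h import *
a=snap('wrist','w1.png')
o=robot.get_obs();print(o['tool_pos'],o['ee_rot'],o['wrist_force'],o['width'],o['time'],o['joint_positions'])
print('cam',-a['R'].T@a['t'],a['R'])
i,W=a['image'],a['W'];h=cv2.cvtColor(i,cv2.COLOR_RGB2HSV)
print(proj(a,[.514,-.185,.097]))
for lo,hi in((.085,.11),(.09,.1)):
  m=(W[...,2]>lo)&(W[...,2]<hi)&(np.hypot(W[...,0]-.514,W[...,1]+.185)<.035)
  p=W[m]
  if len(p): print(len(p),p.mean(0),cv2.minAreaRect((p[:,:2]*1000).astype(np.float32)))
E
```

```text
[ 0.51303753 -0.18686385  0.20508704] [ 3.14135904e+00  1.19336425e-03 -2.22533069e-03] [-0.28606046 -0.33034693 -0.18447434] 0.046980617496762134 1.4 [-4.52672196e-01  7.92239692e-02  1.38008714e+00 -7.34506034e-04
  1.68325413e+00  1.12026725e+00]
cam [ 0.58420793 -0.18621404  0.38461214] [[-6.92456782e-04 -9.99999493e-01 -7.31121017e-04]
 [-9.69261493e-01  4.91292521e-04  2.46032350e-01]
 [-2.46031866e-01  8.79014218e-04 -9.69261341e-01]]
[270.35892433 207.79757325]
1051 [ 0.51540522 -0.18553644  0.09586406] ((513.4172973632812, -185.53529357910156), (33.99307632446289, 22.38245964050293), 2.612170934677124)
954 [ 0.51482439 -0.18550448  0.09658807] ((513.2407836914062, -185.53367614746094), (32.66291427612305, 21.07590675354004), 0.39930853247642517)
```

View pics/w1.png

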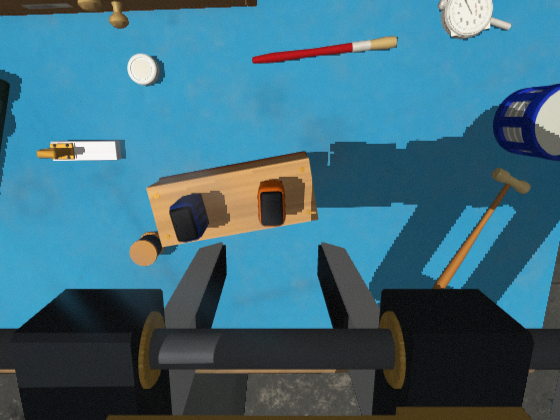

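Driver at (0.513,-0.1855), top height 0.0966 m as expected (0.097), and pixel (271,203). Descending and gripping.

>>> {"fn": "carry_out", "kwargs": {"steps": [[[0.0,-0.001,0.05],-0.15,0],[[0.0,-0.001,0.1],-0.15,0],[[0.0,-0.001,0.13],-0.15,0],[[0.0,-0.001,0.147],-0.15,0],[[0.0,-0.001,0.147],-0.15,0],[[0.0,-0.001,0.147],-0.15,0.6],[[0.0,-0.001,0.147],-0.15,1],[[0.0,-0.001,0.147],-0.15,1],[[0.0,-0.001,0.147],-0.15,1],[[0.0,-0.001,0.147],-0.15,1]]}}

```text
time: 2.65
tool_pos: [0.5146, -0.1856, 0.0598]
ee_rot: [3.14, -0.002, 0.025]
wrist_force: [-0.3, -0.3, 5.7]
width: 0.0219
finger_force: 30.0
```

>>> {"fn": "carry_out", "kwargs": {"steps": [[[0,0,0],0,1],[[0,0,0],0,1],[[0,0,-0.02],0,1],[[0,0,-0.06],0,1],[[0,0,-0.11],0,1],[[0,0,-0.17],0,1],[[0,0,-0.2],0,1],[[0,0,-0.2],0,1],[[0,0,-0.2],0,1]]}}

```text
time: 3.78
tool_pos: [0.513, -0.1848, 0.2557]
ee_rot: [-3.14, 0.004, 0.025]
wrist_force: [-0.5, -0.1, -0.3]
width: 0.0218
finger_force: 30.0
```

>>> {"fn": "carry_out", "kwargs": {"steps": [[[-0.025,-0.314,0],0,1],[[-0.025,-0.314,0],0,1],[[-0.025,-0.314,0],0,1],[[-0.025,-0.314,0],0,1],[[-0.025,-0.314,0],0,1],[[-0.025,-0.314,0],0,1],[[-0.025,-0.314,0],0,1],[[-0.025,-0.314,0],0,1],[[-0.025,-0.314,0],0,1]]}}

```text
time: 4.9
tool_pos: [0.4812, 0.1266, 0.2581]
ee_rot: [3.141, 0.001, 0.022]
wrist_force: [-0.4, -0.2, -0.4]
width: 0.0219
finger_force: 30.0
```

```bash
python3 - <<'E'
from h import *
a=snap('wrist','w2.png')
o=robot.get_obs();print(o['tool_pos'],o['ee_rot'],o['wrist_force'],o['wrist_torque'],o['width'],o['time'],o['joint_positions'])
np.savez('w2.npz',W=a['W'],i=a['image'])
W=a['W'];r=np.hypot(W[...,0]-.575,W[...,1]-.128)
m=(W[...,2]>.086)&(W[...,2]<.096)&(r<.03)
p=W[m];c,rad=cv2.minEnclosingCircle((p[:,:2]*1000).astype(np.float32));print('head',len(p),c,rad,np.median(p[:,2]))
ctr=np.array(c)/1000
r=np.hypot(W[...,0]-ctr[0],W[...,1]-ctr[1])
q=W[(r<.011)&(W[...,2]<.0865)&(W[...,2]>.07)]
print('slot',len(q)); 
if len(q): print(np.median(q,0),cv2.fitLine((q[:,:2]*1000).astype(np.float32),cv2.DIST_L2,0,.01,.01).ravel())
u,v=proj(a,[*ctr,.09]);print(u,v)
u,v=int(u),int(v);im=a['image'][max(v-60,0):v+75,max(u-90,0):u+90]
cv2.imwrite('pics/w2c.png',cv2.resize(im,None,fx=4.4,fy=4.4,interpolation=cv2.INTER_CUBIC)[:600,:800,::-1])
E
```

```text
[0.48128018 0.12673301 0.25826947] [3.14134197e+00 2.80955237e-04 2.22513670e-02] [-0.75544222 -0.07941926 -0.63280949] [0.07663148 0.04720516 0.00155522] 0.021749758486242575 4.95 [ 1.43659333e-01 -3.38882426e-02  1.39103276e+00 -2.19824116e-04
  1.78475738e+00  1.69215762e+00]
head 686 (575.2794189453125, 126.77688598632812) 14.531099319458008 0.09126242574461702
slot 139
[0.57565801 0.1267609  0.08416511] [ 9.1055256e-01 -4.1339329e-01  5.7539392e+02  1.2684164e+02]
273.96344111805524 90.05515323244356
```

View pics/w2c.png

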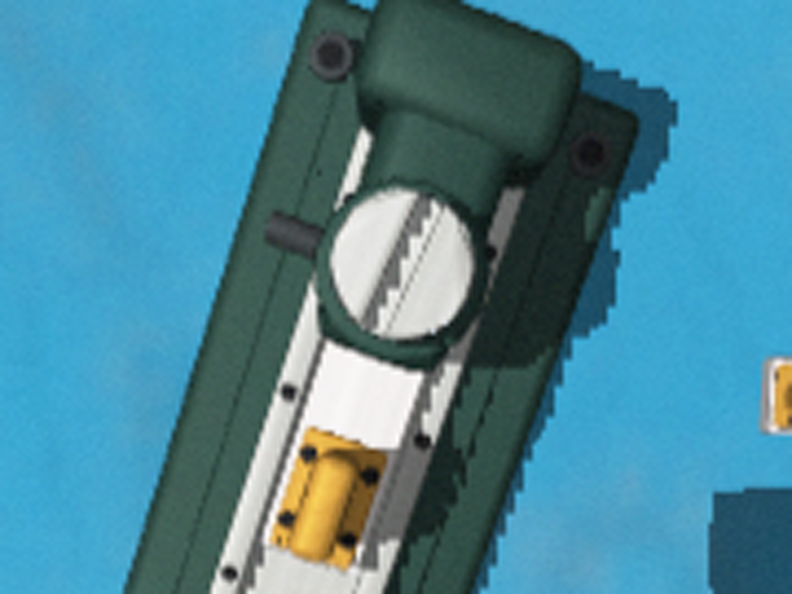

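Slot is at crop (402,262), centre (0.5753,0.1268), about -24.4°. The head radius of 14.5 mm and height of 0.091 m are right. Going over it, rotated so there is room for the clockwise turn.

>>> {"fn": "carry_out", "kwargs": {"steps": [[[0.047,0.001,0],-1,1],[[0.094,0.002,0],-2,1],[[0.094,0.002,0],-3,1],[[0.094,0.002,0],-4,1],[[0.094,0.002,0],-5,1],[[0.094,0.002,0],-6,1],[[0.094,0.002,0],-7,1],[[0.094,0.002,0],-8,1],[[0.094,0.002,0],-9,1],[[0.094,0.002,0],-10,1]]}}

```text
time: 6.2
tool_pos: [0.5753, 0.1274, 0.2584]
ee_rot: [3.142, 0.0, 1.774]
wrist_force: [-0.3, 0.7, -0.6]
width: 0.0215
finger_force: 30.0
```

>>> {"fn": "carry_out", "kwargs": {"steps": [[[0,0,0.02],-1,1],[[0,0,0.05],-2,1],[[0,0,0.08],-3,1],[[0,0,0.1],-4,1],[[0,0,0.1],-5,1],[[0,0,0.1],-5.43,1],[[0,0,0.1],-5.43,1],[[0,0,0.1],-5.43,1],[[0,0,0.1],-5.43,1]]}}

```text
time: 7.32
tool_pos: [0.5751, 0.1281, 0.1585]
ee_rot: [3.142, 0.0, 2.717]
wrist_force: [1.5, 0.3, -0.9]
width: 0.0219
finger_force: 30.0
```

```bash
python3 - <<'E'
from h import *
ob=[]
for k in range(4):
    a=snap('wrist','w3.png');o=robot.get_obs();ob.append(np.r_[o['tool_pos'],o['ee_rot'],o['wrist_force'],o['wrist_torque']])
print(np.mean(ob,0).round(4));print(np.std(ob,0).round(4),o['joint_positions'])
W=a['W'];r=np.hypot(W[...,0]-.5753,W[...,1]-.1268)
for z in np.arange(.078,.15,.004):
    p=W[(r<.03)&(abs(W[...,2]-z)<.002)]
    if len(p)>3: print(round(z,3),len(p),p.mean(0).round(4),cv2.minAreaRect((p[:,:2]*1000).astype(np.float32)))
u,v=proj(a,[.5753,.1268,.1]);u,v=int(u),int(v);print(u,v)
im=a['image'][max(v-60,0):v+75,max(u-90,0):u+90]
cv2.imwrite('pics/w3c.png',cv2.resize(im,None,fx=4.4,fy=4.4,interpolation=cv2.INTER_CUBIC)[:600,:800,::-1])
E
```

```text
[ 5.7510e-01  1.2830e-01  1.5850e-01  0.0000e+00  1.0000e-04  2.7174e+00
  3.0560e-01 -3.0960e-01 -1.2527e+00  1.2000e-02 -1.2060e-01 -1.3100e-02]
[0.0000e+00 1.0000e-04 0.0000e+00 3.1416e+00 0.0000e+00 2.0000e-04
 5.1190e-01 2.2880e-01 2.0670e-01 2.7600e-02 8.3000e-03 2.9500e-02] [ 1.23442765e-01  1.87461759e-01  1.35125799e+00 -8.45619732e-05
  1.60281278e+00 -1.02334263e+00]
0.078 25 [0.5648 0.1313 0.0788] ((566.4976806640625, 129.6527862548828), (28.936920166015625, 11.110349655151367), 71.70146942138672)
0.082 107 [0.568  0.1302 0.0827] ((569.8529663085938, 128.2081756591797), (27.760520935058594, 18.37579345703125), 84.66535949707031)
0.086 152 [0.568  0.1296 0.085 ] ((569.5213623046875, 127.5721435546875), (17.815629959106445, 26.50612449645996), 4.755742073059082)
0.09 607 [0.5711 0.1281 0.091 ] ((571.2968139648438, 127.74266815185547), (28.822357177734375, 19.808170318603516), 74.43645477294922)
0.094 75 [0.5722 0.1297 0.0923] ((571.3258666992188, 128.9646453857422), (27.550600051879883, 15.000691413879395), 65.56737518310547)
0.11 7 [0.5691 0.1311 0.1101] ((569.1196899414062, 131.089599609375), (1.9257025718688965, 0.09366579353809357), 69.82374572753906)
0.114 10 [0.5693 0.1312 0.1146] ((569.1799926757812, 131.10159301757812), (3.145641565322876, 0.6330273151397705), 57.752010345458984)
0.118 24 [0.5698 0.1307 0.1182] ((569.7774658203125, 130.80548095703125), (4.256906032562256, 1.8629026412963867), 59.81665802001953)
269 228
```

View pics/w3c.png

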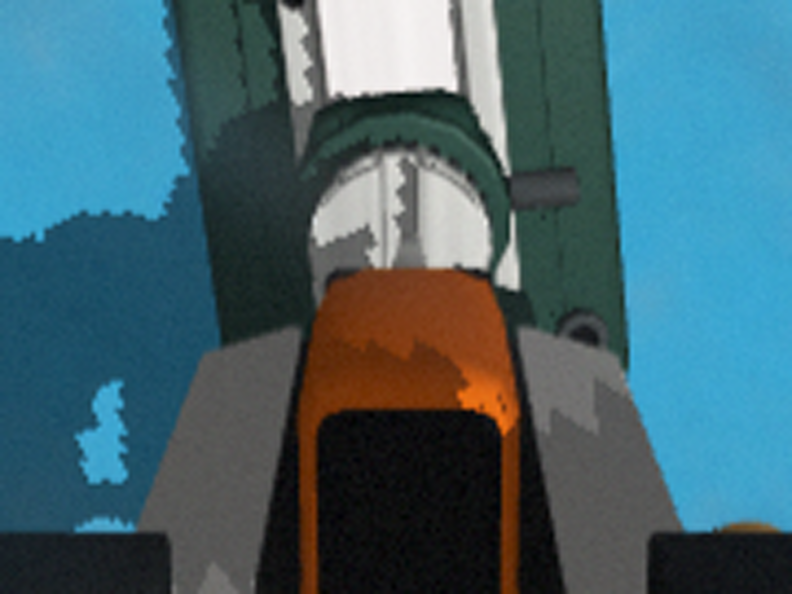

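```bash
python3 - <<'E'
from h import *
a=snap('wrist');W=a['W']
d=np.array([-.9106,.4134]);n=np.array([.4134,.9106])
q=W[...,:2]-[.5754,.12684];s=q@d;t=q@n
m=(s>.003)&(s<.013)&(abs(t)<.009)&(W[...,2]>.07)&(W[...,2]<.096)
for lo in np.arange(.004,.013,.002):
  k=m&(s>=lo)&(s<lo+.002)
  print(lo,'low t',np.sort(t[k&(W[...,2]<.088)]*1000).round(1)[[0,-1]] if (k&(W[...,2]<.088)).any() else '', 'high',np.histogram(t[k&(W[...,2]>.0885)]*1000,bins=np.arange(-7,8))[0])
k=(W[...,2]>.096)&(W[...,2]<.125)&(abs(s)<.02)&(abs(t)<.012)
print('shank t',np.percentile(t[k]*1000,[0,10,50,90,100]),np.c_[W[k][:,2],s[k]*1000,t[k]*1000][:12].round(3))
r=np.hypot(q[...,0],q[...,1]);p=W[(r<.02)&(abs(W[...,2]-.091)<.0025)]
# circle fit
A=np.c_[2*p[:,:2],np.ones(len(p))]
E
```

```text
0.004 low t [-2.6  1.7] high [3 7 4 4 0 0 0 0 0 2 6 3 5 3]
0.006 low t [-2.6  1.7] high [3 5 2 6 0 0 0 0 0 3 6 3 6 3]
0.008 low t [-2.6  1.7] high [2 6 3 6 0 0 0 0 0 3 6 2 6 3]
0.01 low t [-8.9  8.8] high [4 6 3 5 0 0 0 0 0 4 5 3 6 3]
0.012 low t [-8.6  9. ] high [1 4 1 4 0 0 0 0 0 2 2 2 4 2]
shank t [-0.87855167 -0.24812441  1.28969107  2.83325626  3.43934419] [[0.108 7.273 0.33 ]
 [0.109 7.47  0.973]
 [0.108 7.417 1.615]
 [0.109 7.671 2.251]
 [0.111 7.607 0.342]
 [0.111 7.556 0.975]
 [0.111 7.587 1.609]
 [0.111 7.596 2.242]
 [0.114 7.597 0.349]
 [0.113 7.54  0.977]
 [0.114 7.624 1.604]
 [0.114 7.665 2.231]]
```

Slot and blade show in one view: the slot centre at t = -0.4 mm and the blade at t = +1.3 mm, so the driver must shift -1.6 mm along tool y. Lowering slowly.

>>> {"fn": "carry_out", "kwargs": {"steps": [[[0,-0.0016,0],0,1],[[0,-0.0016,0.005],0,1],[[0,-0.0016,0.01],0,1],[[0,-0.0016,0.014],0,1],[[0,-0.0016,0.016],0,1],[[0,-0.0016,0.017],0,1],[[0,-0.0016,0.018],0,1],[[0,-0.0016,0.018],0,1]]}}

```text
time: 8.57
tool_pos: [0.5744, 0.1269, 0.1405]
ee_rot: [-3.142, 0.0, 2.718]
wrist_force: [-0.4, 0.9, -1.1]
width: 0.0219
finger_force: 30.0
```

>>> {"fn": "carry_out", "kwargs": {"steps": [[[0,0,0.001],0,1],[[0,0,0.002],0,1],[[0,0,0.003],0,1],[[0,0,0.0035],0,1],[[0,0,0.0035],0,1]]}}

```text
time: 9.2
tool_pos: [0.5743, 0.1269, 0.1369]
ee_rot: [-3.141, -0.0, 2.718]
wrist_force: [1.3, 0.7, -0.9]
width: 0.0215
finger_force: 30.0
```

```bash
cat >> h.py <<'E'
def st(n=5):
    x=[]
    for k in range(n):
        robot.snapshot('wrist');o=robot.get_obs();x.append(np.r_[o['tool_pos'],o['ee_rot'][2],o['wrist_force'],o['wrist_torque'],o['joint_torque'][5]])
    x=np.array(x);print(x.mean(0).round(4),'sd',x.std(0)[4:].round(3),o['time']);return x
E
python3 -c "
from h import *
st()"
```

```text
[ 5.7440e-01  1.2690e-01  1.3700e-01  2.7178e+00  1.1790e-01 -3.9970e-01
 -9.4550e-01  2.8300e-02 -1.3670e-01  1.0700e-02 -2.0000e-04] sd [0.638 0.452 0.326 0.04  0.026 0.021 0.   ] 9.45
```

Blade is 5 mm into the slot with no force. Now I turn clockwise.

>>> {"fn": "carry_out", "kwargs": {"steps": [[[-0.0008,0,0],0.5,1],[[-0.0008,0,0],1,1],[[-0.0008,0,0],1.5,1],[[-0.0008,0,0],2,1],[[-0.0008,0,0],2.5,1],[[-0.0008,0,0],3,1],[[-0.0008,0,0],3.5,1],[[-0.0008,0,0],4,1],[[-0.0008,0,0],4.5,1],[[-0.0008,0,0],5,1]]}}

```text
time: 10.7
tool_pos: [0.5755, 0.1268, 0.1367]
ee_rot: [3.141, -0.0, 1.842]
wrist_force: [1.7, 0.5, -2.3]
width: 0.0215
finger_force: 30.0
```

```bash
python3 -c "
from h import *
st()"
```

```text
[ 0.5755  0.1267  0.1369  1.8451  1.6953  0.3251 -1.8225  0.1446 -0.4234
  0.0239  0.1337] sd [0.479 0.536 0.339 0.022 0.019 0.027 0.118] 10.95
```

>>> {"fn": "carry_out", "kwargs": {"steps": [[[0,0,0],0.5,1],[[0,0,0],1,1]]}}

```text
time: 11.2
tool_pos: [0.5755, 0.1267, 0.137]
ee_rot: [3.141, -0.0, 1.669]
wrist_force: [2.6, 0.3, -2.7]
width: 0.0219
finger_force: 30.0
```

```bash
cat >> h.py <<'E'
def tq(n=12):
    a=[];o=robot.get_obs();print('first',o['joint_torque'][5],o['wrist_torque'][2])
    for k in range(n):
        robot.snapshot('wrist');o=robot.get_obs();a.append([o['joint_torque'][5],o['wrist_torque'][2],o['ee_rot'][2],o['tool_pos'][2],o['wrist_force'][2]])
    a=np.array(a);print(a[:,0].round(3),a[:,1].round(3),'mean',a.mean(0).round(4),o['time'])
E
python3 -c "
from h import *
tq()"
```

```text
first -0.5537101998925209 0.03787624443620974
[0.196 0.331 0.104 0.029 0.011 0.009 0.01  0.012 0.014 0.016 0.017 0.018] [0.005 0.094 0.001 0.005 0.057 0.001 0.022 0.017 0.038 0.052 0.076 0.05 ] mean [ 0.0639  0.0349  1.6712  0.1371 -2.3114] 11.8
```

>>> {"fn": "carry_out", "kwargs": {"steps": [[[0,0,0],0.5,1],[[0,0,0],1,1],[[0,0,0],1,1],[[0,0,0],1,1],[[0,0,0],1,1],[[0,0,0],1,1]]}}

```text
time: 12.55
tool_pos: [0.5752, 0.1266, 0.137]
ee_rot: [3.141, -0.0, 1.496]
wrist_force: [3.0, 0.4, -2.3]
width: 0.0216
finger_force: 30.0
```

```bash
python3 -c "
from h import *
tq(4)"
```

```text
first 0.017162910662591457 -0.03398663055175685
[0.018 0.018 0.019 0.019] [ 0.03  -0.036  0.02   0.03 ] mean [ 0.0187  0.011   1.4963  0.137  -2.8787] 12.75
```

>>> {"fn": "carry_out", "kwargs": {"steps": [[[0,0,0],0.5,1],[[0,0,0],1,1],[[0,0,0],1,1],[[0,0,0],1,1],[[0,0,0],1,1],[[0,0,0],1,1]]}}

```text
time: 13.5
tool_pos: [0.5751, 0.1265, 0.137]
ee_rot: [3.141, 0.0, 1.322]
wrist_force: [3.7, 0.3, -2.3]
width: 0.0219
finger_force: 30.0
```

```bash
python3 -c "
from h import *
tq(4)"
```

```text
first 0.0164503458654508 0.018986851245683365
[0.017 0.018 0.018 0.019] [-0.023  0.018  0.001  0.041] mean [ 0.0179  0.0093  1.3217  0.137  -2.    ] 13.7
```

>>> {"fn": "carry_out", "kwargs": {"steps": [[[0,0,0],0.5,1],[[0,0,0],1,1],[[0,0,0],1,1],[[0,0,0],1,1],[[0,0,0],1,1],[[0,0,0],1,1]]}}

```text
time: 14.45
tool_pos: [0.5751, 0.1265, 0.137]
ee_rot: [3.142, 0.0, 1.147]
wrist_force: [3.5, 0.1, -1.2]
width: 0.0213
finger_force: 30.0
```

```bash
python3 -c "
from h import *
tq(4)"
```

```text
first 0.01619542425032705 0.02494121797197794
[0.017 0.018 0.018 0.018] [0.009 0.078 0.003 0.035] mean [ 0.0177  0.0313  1.1471  0.137  -2.161 ] 14.65
```

>>> {"fn": "carry_out", "kwargs": {"steps": [[[0,0,0],0.5,1],[[0,0,0],1,1],[[0,0,0],1,1],[[0,0,0],1,1],[[0,0,0],1,1],[[0,0,0],1,1]]}}

```text
time: 15.4
tool_pos: [0.5751, 0.1265, 0.1369]
ee_rot: [3.142, 0.0, 0.973]
wrist_force: [3.3, -0.5, -2.2]
width: 0.0215
finger_force: 30.0
```

```bash
python3 -c "
from h import *
tq(4)"
```

```text
first 0.015781152178533375 0.033182335731430194
[0.017 0.017 0.018 0.018] [0.01  0.013 0.013 0.041] mean [ 0.0172  0.0194  0.9726  0.137  -1.9731] 15.6
```

>>> {"fn": "carry_out", "kwargs": {"steps": [[[0,0,0],0.5,1],[[0,0,0],1,1],[[0,0,0],1,1],[[0,0,0],1,1],[[0,0,0],1,1],[[0,0,0],1,1]]}}

```text
time: 16.35
tool_pos: [0.575, 0.1265, 0.1369]
ee_rot: [3.142, 0.0, 0.798]
wrist_force: [2.4, -0.0, -1.6]
width: 0.0215
finger_force: 30.0
```

```bash
python3 -c "
from h import *
tq(4)"
```

```text
first 0.015312320902012289 0.05915866577703379
[0.016 0.017 0.017 0.017] [ 0.004  0.024 -0.002 -0.049] mean [ 0.0168 -0.0058  0.7981  0.1369 -2.6874] 16.55
```

>>> {"fn": "carry_out", "kwargs": {"steps": [[[0,0,0],0.5,1],[[0,0,0],1,1],[[0,0,0],1,1],[[0,0,0],1,1],[[0,0,0],1,1],[[0,0,0],1,1]]}}

```text
time: 17.3
tool_pos: [0.575, 0.1265, 0.1369]
ee_rot: [3.142, 0.0, 0.624]
wrist_force: [3.5, -0.6, -1.9]
width: 0.0219
finger_force: 30.0
```

```bash
python3 -c "
from h import *
tq(4)"
```

```text
first 0.014933750499039888 0.009664533694495188
[0.016 0.016 0.017 0.017] [ 0.042 -0.003  0.019  0.035] mean [ 0.0164  0.0232  0.6235  0.1369 -2.2424] 17.5
```

>>> {"fn": "carry_out", "kwargs": {"steps": [[[0,0,0],0.5,1],[[0,0,0],1,1],[[0,0,0],1,1],[[0,0,0],1,1],[[0,0,0],1,1],[[0,0,0],1,1]]}}

```text
time: 18.25
tool_pos: [0.575, 0.1265, 0.1369]
ee_rot: [3.142, 0.0, 0.449]
wrist_force: [2.4, -1.3, -2.2]
width: 0.0218
finger_force: 30.0
```

```bash
python3 -c "
from h import *
tq(4)"
```

```text
first 0.01464508386561647 0.02750949061640824
[0.015 0.016 0.016 0.017] [ 0.051 -0.018 -0.011  0.004] mean [ 0.0161  0.0063  0.449   0.1369 -2.2973] 18.45
```

>>> {"fn": "carry_out", "kwargs": {"steps": [[[0,0,0],0.5,1],[[0,0,0],1,1],[[0,0,0],1,1],[[0,0,0],1,1],[[0,0,0],1,1],[[0,0,0],1,1]]}}

```text
time: 19.2
tool_pos: [0.575, 0.1265, 0.1369]
ee_rot: [3.141, 0.0, 0.275]
wrist_force: [1.1, -1.4, -2.1]
width: 0.0219
finger_force: 30.0
```

```bash
python3 -c "
from h import *
tq(4)"
```

```text
first 0.017133409855887294 0.056150986770251654
[0.018 0.019 0.019 0.02 ] [ 0.053 -0.014  0.046 -0.034] mean [ 0.019   0.0126  0.2745  0.1369 -2.4511] 19.4
```

The rest torque has started to rise (0.016→0.019), so the nose has just touched. I'll turn another 8° for roughly 5 N.

>>> {"fn": "carry_out", "kwargs": {"steps": [[[0,0,0],0.4,1],[[0,0,0],0.8,1],[[0,0,0],0.8,1],[[0,0,0],0.8,1],[[0,0,0],0.8,1],[[0,0,0],0.8,1]]}}

```text
time: 20.15
tool_pos: [0.575, 0.1264, 0.1369]
ee_rot: [3.141, 0.0, 0.135]
wrist_force: [2.3, -4.0, -1.9]
width: 0.0215
finger_force: 30.0
```

```bash
python3 -c "
from h import *
tq(4)"
```

```text
first 0.035168181639164686 0.08470572380023395
[0.036 0.037 0.037 0.037] [ 0.042  0.067  0.017 -0.031] mean [ 0.0367  0.0238  0.1348  0.1369 -2.4922] 20.35
```

About 4 to 5 N of bearing. I'll back off 6° inside the slot play to unload the blade, then lift.

>>> {"fn": "carry_out", "kwargs": {"steps": [[[0,0,0],-0.3,1],[[0,0,0],-0.6,1],[[0,0,0],-0.6,1],[[0,0,0],-0.6,1],[[0,0,0],-0.6,1]]}}

```text
time: 20.98
tool_pos: [0.575, 0.1268, 0.137]
ee_rot: [-3.141, 0.0, 0.239]
wrist_force: [1.2, -2.3, -2.1]
width: 0.0217
finger_force: 30.0
```

```bash
python3 -c "
from h import *
tq(3);st(3)"
```

```text
first 0.017416145419701934 -0.019086450193052266
[0.016 0.015 0.014] [ 0.028  0.014 -0.002] mean [ 0.015   0.0134  0.2393  0.137  -1.6202] 21.125
[ 0.575   0.1268  0.137   0.2394  1.097  -1.9929 -1.7365 -0.3319 -0.1996
  0.015   0.0123] sd [0.385 0.369 0.474 0.028 0.024 0.026 0.001] 21.275
```

>>> {"fn": "carry_out", "kwargs": {"steps": [[[0,0,-0.003],0,1],[[0,0,-0.008],0,1],[[0,0,-0.02],0,1],[[0,0,-0.06],0,1],[[0,0,-0.11],0,1],[[0,0,-0.12],0,1],[[0,0,-0.12],0,1]]}}

```text
time: 22.15
tool_pos: [0.5753, 0.1267, 0.2578]
ee_rot: [3.142, -0.002, 0.24]
wrist_force: [0.8, -0.1, -2.4]
width: 0.0219
finger_force: 30.0
```

```bash
python3 - <<'E'
from h import *
x=st(2).mean(0);y=x[3]
d=np.array([.5133,-.1848])-x[:2];print('tx,ty',d@[np.cos(y),np.sin(y)],d@[np.sin(y),-np.cos(y)],'roll',np.degrees(y-.025)/10)
a=snap('wrist');W=a['W']
r=np.hypot(W[...,0]-.575,W[...,1]-.127);q=W[(r<.011)&(W[...,2]<.0865)&(W[...,2]>.07)]
p=W[(r<.02)&(abs(W[...,2]-.09)<.003)];print(len(p),np.median(p[:,2]) if len(p) else '')
if len(q): print(len(q),cv2.fitLine((q[:,:2]*1000).astype(np.float32),cv2.DIST_L2,0,.01,.01).ravel())
E
```

```text
[ 5.745e-01  1.266e-01  2.553e-01  2.395e-01  9.630e-02  2.787e-01
 -7.975e-01  2.090e-02  3.020e-02 -4.700e-03 -2.000e-04] sd [0.356 0.366 0.052 0.002 0.049 0.005 0.   ] 22.25
tx,ty -0.13331672340958228 0.287985558655834 roll 1.228909538623159
572 0.08969045717190406
117 [9.3125218e-01 3.6437529e-01 5.7510767e+02 1.2682641e+02]
```

>>> {"fn": "carry_out", "kwargs": {"steps": [[[-0.026,0.057,0],0.6,1],[[-0.052,0.114,0],1.2,1],[[-0.08,0.172,0],1.2,1],[[-0.107,0.229,0],1.2,1],[[-0.133,0.288,0],1.2,1],[[-0.133,0.288,0],1.2,1],[[-0.133,0.288,0],1.2,1],[[-0.133,0.288,0],1.2,1]]}}

```text
time: 23.3
tool_pos: [0.5144, -0.1832, 0.2564]
ee_rot: [-3.141, 0.001, 0.032]
wrist_force: [-0.2, -0.8, -1.6]
width: 0.0217
finger_force: 30.0
```

```bash
python3 - <<'E'
from h import *
st(3)
E
```

```text
[ 0.5145 -0.1832  0.2568  0.0325 -0.074  -0.2197 -0.9066  0.0169 -0.02
 -0.0494  0.0022] sd [0.264 0.411 0.497 0.049 0.017 0.014 0.   ] 23.45
```

>>> {"fn": "carry_out", "kwargs": {"steps": [[[-0.001,0.002,0.04],0,1],[[-0.001,0.002,0.09],0,1],[[-0.001,0.002,0.13],0,1],[[-0.001,0.002,0.16],0,1],[[-0.001,0.002,0.18],0,1],[[-0.001,0.002,0.19],0,1],[[-0.001,0.002,0.194],0,1],[[-0.001,0.002,0.196],0,1],[[-0.001,0.002,0.196],0,1]]}}

```text
time: 24.58
tool_pos: [0.5138, -0.187, 0.0618]
ee_rot: [3.141, -0.001, 0.03]
wrist_force: [-0.2, -1.5, -1.0]
width: 0.0223
finger_force: 30.0
```

>>> {"fn": "carry_out", "kwargs": {"steps": [[[0,0,0.001],0,1],[[0,0,0.001],0,1],[[0,0,0.001],0,0],[[0,0,0.001],0,0],[[0,0,0.001],0,0],[[0,0,-0.03],0,0],[[0,0,-0.09],0,0],[[0,0,-0.15],0,0],[[0,0,-0.15],0,0],[[0,0,-0.15],0,0]]}}

```text
time: 25.82
tool_pos: [0.5131, -0.1867, 0.2106]
ee_rot: [-3.142, 0.0, 0.03]
wrist_force: [-0.2, 0.1, -0.9]
width: 0.0471
finger_force: 0.0
```

```bash
python3 - <<'E'
from h import *
x=st(2).mean(0)
a=snap('wrist','w5.png');W=a['W']
m=(W[...,2]>.085)&(W[...,2]<.11)&(np.hypot(W[...,0]-.514,W[...,1]+.185)<.035);p=W[m]
print(len(p),p.mean(0),cv2.minAreaRect((p[:,:2]*1000).astype(np.float32)))
# tab from top view
t=snap('top')['W'];g=-.34
R=np.array([[np.cos(g),np.sin(g)],[-np.sin(g),np.cos(g)]])
q=(t[...,:2]-[.5752,.1268])@R.T
m=(t[...,2]>.05)&(t[...,2]<.08)&(q[...,0]<-.03)&(q[...,0]>-.09)&(abs(q[...,1])<.02);print('tab',m.sum(),t[m].mean(0),q[m].mean(0))
m=(t[...,2]>.003)&(t[...,2]<.02)&(abs(q[...,0]+.03)<.13)&(abs(q[...,1])<.046)
print('foot',cv2.minAreaRect((t[m][:,:2]*1000).astype(np.float32)))
E
```

```text
[ 5.1240e-01 -1.8640e-01  2.0890e-01  2.9900e-02 -2.1390e-01  4.6060e-01
 -1.3002e+00  1.8500e-02  1.0200e-02 -1.5900e-02  1.0000e-04] sd [0.044 0.286 0.192 0.025 0.017 0.033 0.   ] 25.925
1014 [ 0.51430514 -0.18657426  0.09597014] ((512.7567138671875, -186.6041259765625), (32.8840446472168, 22.489999771118164), 2.2337114810943604)
tab 36 [0.52491724 0.14283439 0.0704094 ] [-0.05275157 -0.00165215]
foot ((546.9307861328125, 136.81967163085938), (91.27250671386719, 259.8996887207031), 70.49382781982422)
```

Driver is back, its top at (0.513,-0.1866), within about 1 mm of where it stood. Now to the tab.

>>> {"fn": "carry_out", "kwargs": {"steps": [[[0.006,-0.06,0],0.7,0],[[0.012,-0.12,0],1.4,0],[[0.018,-0.18,0],2.1,0],[[0.024,-0.24,0],2.1,0],[[0.024,-0.3,0],2.1,0],[[0.024,-0.33,0],2.1,0],[[0.024,-0.33,0],2.1,0],[[0.024,-0.33,0],2.1,0]]}}

```text
time: 27.02
tool_pos: [0.5271, 0.1431, 0.21]
ee_rot: [3.14, 0.001, -0.337]
wrist_force: [-0.3, 0.6, 0.4]
width: 0.0468
finger_force: 0.0
```

```bash
python3 - <<'E'
from h import *
x=st(3).mean(0);y=x[3]
a=snap('wrist','w6.png');t=a['W'];g=-.34
R=np.array([[np.cos(g),np.sin(g)],[-np.sin(g),np.cos(g)]])
q=(t[...,:2]-[.5752,.1268])@R.T
for lo,hi in((.066,.076),(.05,.066)):
  m=(t[...,2]>lo)&(t[...,2]<hi)&(q[...,0]<-.03)&(q[...,0]>-.09)&(abs(q[...,1])<.02);p=t[m];print('tab',m.sum(),p.mean(0),q[m].mean(0),q[m].min(0),q[m].max(0),cv2.minAreaRect((p[:,:2]*1000).astype(np.float32)))
m=(t[...,2]>.0295)&(t[...,2]<.034)&(q[...,0]<-.02)&(q[...,0]>-.09)&(abs(q[...,1])<.016)
print('block top',m.sum(),q[m].min(0),q[m].max(0),cv2.minAreaRect((t[m][:,:2]*1000).astype(np.float32)))
m=(q[...,0]<-.04)&(q[...,0]>-.06)&(abs(q[...,1])>.015)&(abs(q[...,1])<.018);print('rail z',np.nanpercentile(t[m][:,2],[5,50,95]))
d=q[0,0]*0+(np.array([.5262,.1441])-x[:2]);print('to nominal tx,ty',d@[np.cos(y),np.sin(y)],d@[np.sin(y),-np.cos(y)])
print('tcp in q',R@(x[:2]-[.5752,.1268]))
E
```

```text
[ 0.5274  0.1426  0.2105 -0.3382  0.0869 -0.19    0.2532  0.0628 -0.0023
 -0.001  -0.003 ] sd [0.501 0.248 0.541 0.035 0.028 0.01  0.   ] 27.175
tab 308 [0.52563665 0.14307275 0.07170605] [-0.05215283 -0.00118753] [-0.06504179 -0.0068386 ] [-0.04101515  0.00394028] ((524.7431030273438, 143.15182495117188), (10.756495475769043, 24.021751403808594), 70.82215118408203)
tab 38 [0.53438371 0.13991842 0.05878356] [-0.04285457 -0.00124426] [-0.0615961  -0.00684539] [-0.04097368  0.00412482] ((526.5545043945312, 138.96278381347656), (21.60376739501953, 9.81559944152832), 15.09605598449707)
block top 523 [-0.06910539 -0.01338587] [-0.02155448  0.01129644] ((532.1124267578125, 141.03294372558594), (24.57501220703125, 47.34906768798828), 71.17227172851562)
rail z [0.02172494 0.02273342 0.0239633 ]
to nominal tx,ty -0.0016071863114920791 -0.0010760325635040316
tcp in q [-0.05035521 -0.00110439]
```

View pics/w6.png

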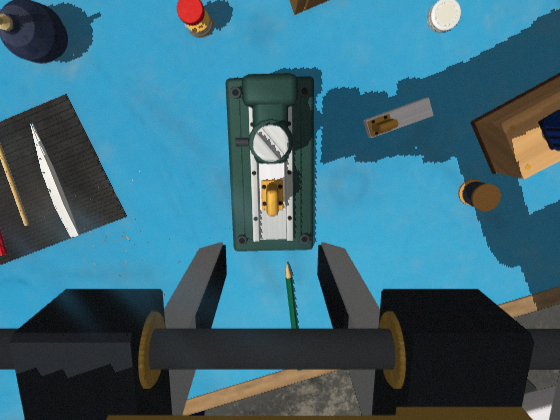

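Tab at pixel (271,197), aligned across the guideway. Its top at 0.0717 m and size 10.8×24 mm fit, and the rail is 22 mm tall. Descending to grip.

>>> {"fn": "carry_out", "kwargs": {"steps": [[[-0.002,0,0.05],0,0],[[-0.002,0,0.1],0,0],[[-0.002,0,0.14],0,0],[[-0.002,0,0.16],0,0],[[-0.002,0,0.168],0,0],[[-0.002,0,0.168],0,0],[[-0.002,0,0.168],0,0],[[-0.002,0,0.168],0,0.7],[[-0.002,0,0.168],0,0.7],[[-0.002,0,0.168],0,0.7]]}}

```text
time: 28.48
tool_pos: [0.5256, 0.1445, 0.0432]
ee_rot: [-3.141, -0.0, -0.336]
wrist_force: [-0.5, -0.1, 0.2]
width: 0.0203
finger_force: 0.0
```

```bash
python3 - <<'E'
from h import *
x=st(4).mean(0);print(robot.get_obs()['width'],robot.get_obs()['finger_force'])
E
```

```text
[ 5.255e-01  1.445e-01  4.300e-02 -3.364e-01 -1.844e-01  1.060e-01
 -1.322e-01  5.350e-02  7.500e-03  1.500e-03  2.000e-04] sd [0.06  0.433 0.432 0.029 0.021 0.026 0.   ] 28.675
0.014365749865871887 0.0
```

>>> {"fn": "carry_out", "kwargs": {"steps": [[[0,0.001,0],0,0.7],[[0,0.001,0],0,0.7],[[0,0.001,0.0003],0,1],[[0,0.001,0.0003],0,1],[[0,0.001,0.0003],0,1],[[0,0.001,0.0003],0,1]]}}

```text
time: 29.42
tool_pos: [0.5251, 0.1435, 0.0428]
ee_rot: [3.141, -0.0, -0.336]
wrist_force: [-0.6, -0.7, 1.2]
width: 0.0101
finger_force: 30.0
```

```bash
python3 - <<'E'
from h import *
x=st(5).mean(0);print(robot.get_obs()['width'],robot.get_obs()['finger_force'])
E
```

```text
[ 0.5252  0.1435  0.0428 -0.3365 -0.6745 -0.2261  2.043  -0.0138  0.1491
  0.1742  0.1562] sd [0.354 0.303 0.73  0.019 0.041 0.015 0.001] 29.675
0.009954659638555408 29.972423315048218
```

>>> {"fn": "carry_out", "kwargs": {"steps": [[[-0.001,0,0],0,1],[[-0.003,0,0],0,1],[[-0.006,0,0],0,1],[[-0.009,0,0],0,1],[[-0.012,0,0],0,1],[[-0.015,0,0],0,1],[[-0.017,0,0],0,1],[[-0.019,0,0],0,1],[[-0.019,0,0],0,1],[[-0.019,0,0],0,1]]}}

```text
time: 30.92
tool_pos: [0.5099, 0.1489, 0.0428]
ee_rot: [-3.141, -0.006, -0.337]
wrist_force: [7.3, -1.2, -3.3]
width: 0.0097
finger_force: 30.0
```

```bash
python3 - <<'E'
from h import *
x=st(4).mean(0);y=-.34;print(np.array([[np.cos(y),np.sin(y)],[-np.sin(y),np.cos(y)]])@(x[:2]-[.5752,.1268]),robot.get_obs()['width'])
E
```

```text
[ 0.5098  0.1489  0.0428 -0.3375  6.5365 -1.8193 -3.171  -0.4136 -1.2254
 -0.0148  0.0075] sd [0.615 0.42  0.637 0.026 0.024 0.031 0.   ] 31.125
[-0.06898217 -0.00096197] 0.009731545693038449
```

>>> {"fn": "carry_out", "kwargs": {"steps": [[[0,0,0.0005],0,1],[[0,0,0.0006],0,1],[[-0.001,0,0.0006],0,1],[[-0.002,0,0.0006],0,1],[[-0.003,0,0.0006],0,1],[[-0.003,0,0.0006],0,1]]}}

```text
time: 31.88
tool_pos: [0.5077, 0.1498, 0.0428]
ee_rot: [-3.14, -0.008, -0.338]
wrist_force: [7.9, -2.6, -1.4]
width: 0.0096
finger_force: 30.0
```

```bash
python3 - <<'E'
from h import *
x=st(3).mean(0);y=-.34;print(np.array([[np.cos(y),np.sin(y)],[-np.sin(y),np.cos(y)]])@(x[:2]-[.5752,.1268]),robot.get_obs()['width'])
E
```

```text
[ 5.0760e-01  1.4980e-01  4.2800e-02 -3.3760e-01  7.2941e+00 -2.9227e+00
 -1.2360e+00 -4.1490e-01 -1.1890e+00  2.4000e-03 -8.0000e-04] sd [0.289 0.312 0.518 0.026 0.021 0.009 0.   ] 32.025
[-0.07135434 -0.00084322] 0.009678873945045548
```

>>> {"fn": "carry_out", "kwargs": {"steps": [[[-0.002,0,0],0,1],[[-0.005,0,0],0,1],[[-0.008,0,0],0,1],[[-0.011,0,0],0,1],[[-0.014,0,0],0,1],[[-0.018,0,0],0,1],[[-0.022,0,0],0,1],[[-0.026,0,0],0,1],[[-0.026,0,0],0,1],[[-0.026,0,0],0,1]]}}

```text
time: 33.28
tool_pos: [0.48, 0.1594, 0.0427]
ee_rot: [-3.141, -0.001, -0.336]
wrist_force: [2.4, -3.0, 5.3]
width: 0.0099
finger_force: 30.0
```

```bash
python3 - <<'E'
from h import *
x=st(3).mean(0);y=-.34;print(np.array([[np.cos(y),np.sin(y)],[-np.sin(y),np.cos(y)]])@(x[:2]-[.5752,.1268]),robot.get_obs()['width'])
E
```

```text
[ 4.8000e-01  1.5940e-01  4.2800e-02 -3.3650e-01  2.3997e+00 -2.5417e+00
  5.8496e+00 -5.9090e-01 -8.9090e-01  2.8200e-02 -2.6000e-03] sd [0.503 0.186 0.464 0.037 0.008 0.013 0.   ] 33.425
[-0.10059112 -0.00100919] 0.009949147545744424
```

>>> {"fn": "carry_out", "kwargs": {"steps": [[[0,0,0],0,0.2],[[0,0,0],0,0.2],[[0,0,0],0,0.2],[[0,0,0],0,0.2],[[0,0,-0.02],0,0.2],[[0,0,-0.06],0,0.2],[[0,0,-0.12],0,0.2],[[0,0,-0.16],0,0.2],[[0,0,-0.16],0,0.2],[[0,0,-0.16],0,0.2]]}}

```text
time: 34.67
tool_pos: [0.4791, 0.1593, 0.2006]
ee_rot: [3.14, 0.002, -0.337]
wrist_force: [0.0, 0.2, -0.6]
width: 0.0375
finger_force: 0.0
```

```bash
python3 - <<'E'
from h import *
st(1);a=snap('wrist','w7.png');g=-.34
R=np.array([[np.cos(g),np.sin(g)],[-np.sin(g),np.cos(g)]])
for t in(a['W'],snap('top')['W']):
  q=(t[...,:2]-[.5752,.1268])@R.T
  m=(t[...,2]>.066)&(t[...,2]<.076)&(q[...,0]<-.03)&(q[...,0]>-.13)&(abs(q[...,1])<.02);print('tab',m.sum(),q[m].mean(0)+[.052,0],t[m].mean(0))
  m=(t[...,2]>.028)&(t[...,2]<.036)&(q[...,0]<-.02)&(q[...,0]>-.13)&(abs(q[...,1])<.016);print('block',m.sum(),np.median(t[m][:,2]))
  m=(np.hypot(q[...,0],q[...,1])<.013)&(t[...,2]>.087);print('head',np.median(t[m][:,2]))
E
```

```text
[ 4.788e-01  1.592e-01  1.998e-01 -3.365e-01  3.107e-01  1.231e-01
 -5.104e-01  6.140e-02  4.100e-03 -3.970e-02 -1.000e-04] sd [0. 0. 0. 0. 0. 0. 0.] 34.725
tab 323 [-0.04773298 -0.0008135 ] [0.48090498 0.15929273 0.07193137]
block 1874 0.03275504412558489
head 0.08977847205154421
tab 0 [nan nan] [nan nan nan]
block 118 0.03255978031209006
head 0.09039779568264653<stdin>:6: RuntimeWarning: Mean of empty slice.
  ret = um.true_divide(
```

View pics/w7.png

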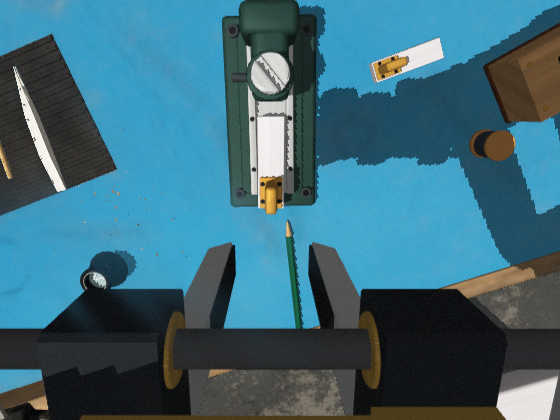

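The block lies in the guideway at x = -48 mm (tab at pixel 271,193), clear of the screw at pixel (269,73), and the robot touches nothing.

```bash
python3 -c "
from bench import robot
print(robot.close_job())"
```

```text
the job is handed in; nothing more can be done
None
```

I've handed the job in, with no verdict returned: the screw was set to about 4–5 N on the block (estimated from joint torque), the orange driver is back in its hole within about 1 mm, and the block is drawn about 48 mm clear and lying in the guideway.

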